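Hang the dial plate face out

ROBOT

A 6-joint arm with a two-finger parallel gripper is mounted at the origin on a cart in front of the work surface, level with it; the furniture and walls round the work are solid. World frame = base frame: x ahead of the robot, y to its left, z up, the work surface at z = 0. Lengths are in mm, angles in rad, forces in N, time in s.
With the tool pointing down it reaches from about 400 to 925 mm from the base axis. Payload 12.5 kg.
Tool frame: the origin (TCP) lies between the finger pads; the fingertips stand 25 mm ahead of it and the grasp point (between the pads) lies 6 mm ahead of it; z points along the fingers, y is the line along which they close (so a half turn about z gives the same grasp; the last joint's range is limited). The gripper opens to 95 mm and grips with 3 to 60 N. Pads are 20 mm wide; open, the fingers measure 119 mm over their backs; the gripper's body (75 mm by 180 mm) begins 59 mm behind the grasp point.
Start: joints at [-0.106, 0.491, 1.559, -0, 1.092, -0.106], TCP at [625.015, 0.021, 239.661] pointing down, gripper open.
Joint ranges: [-3.1, 3.1], [-0.84, 2.19], [0.05, 2.79], [-1.13, 4.28], [0.06, 2.93], [-2.69, 2.69]. Speed limits (rad/s): [2.22, 2.22, 2.79, 3.14, 3.14, 3.14].

INTERFACE

Orientations are given as [roll, pitch, yaw] about the fixed x, y, z axes, in that order (R = Rz(yaw) Ry(pitch) Rx(roll)).
In Python, from cell import state, read_camera, job_done, cut_out gives the robot as it stands. The module is installed in compiled form; this text tells all that it offers.
- The arm moves only by the tool jog_arm, never from a script. Its argument "motion" is a list of rows, each a list of 2 entries, a list of its own where there are three numbers: the shift along the tool's x, y, z in mm, then the turn about the tool's z in rad. A call has 1 to 5 rows; each row is the pose to reach, as a shift and turn from the pose commanded when the call began, along the tool's axes at that moment; what a row does not reach only later rows make up. A row lasts 1/10 s, in which the tool goes at most 50 mm and 8.59 degrees, less where a joint would pass 70% of its speed; a pose out of reach is approached as far as the arm can. A call with a gripper value outside its range is refused whole. "grip" is the closure, from 0 (fully open) to 1 (shut), set as the call begins (left out, the last holds). The fingers move at their own pace and stop on an object; the grip force is fixed at half the most. Time passes only in rows, so rows that repeat a pose let the fingers close. It gives the time, the measured TCP pose, the force, the opening and the grip force at its end, in the units of the state.
- state(): the state, without advancing time (a new reading comes with each control period).
- read_camera(name): name is "scene" or "side" or "wrist"; returns a dict with "img" (400x640x3 uint8, blue, green, red), "vertical_fov" (degrees; the focal length in pixels is half the picture's height over the tangent of half this angle, whatever the lens; pixels are square), "cx", "cy" (the principal point, pixels), "extrinsics" (4x4, takes a point from camera to world coordinates). Camera axes: x right, y up, looking along -z (the intrinsics and any distortion apply to the point x, -y, -z); pixel columns grow to the right and rows downward; lengths in mm; the calibration is good to about 2 mm. A picture is of the moment at which its call begins. There is no depth.
- job_done(): hands the job in; it is judged then, once.
Trained networks look in a picture, given as the dict that the camera call returned (one of the last four; its "shot" number tells which), for a name from the list of things; names that differ only in an ending like _2 or _b are one class to them, and where a whole thing is asked for, a point or a joint stands for the part that bears it (a point fixed in the world has none). Each returns a list of dicts, best first, with "p" (0 to 1); they miss things now and then, are a little off and sometimes report something else, mostly with a low value. They report only what shows in the picture. A call takes as long as a camera call. They do not tell look-alikes from the thing itself.
- cut_out(name, picture): "region" (400x640 bool, what is visible of it) and "box" ([left, top, right, bottom] in pixels, round what is visible of it).
The state is a dict: "t": time; "joints": joint angles; "qvel": joint speeds; "tau": joint torques, N m; "eef_pos": TCP position; "tcp_rot": TCP orientation; "ft_force": force on the tool from outside, world axes, zero at the start; "moment": the same for the moment, N m; "opening": opening from 0.0 (shut) to 1.0 (fully open); "grip_force": force on a finger pad.
Only numpy, scipy, OpenCV 4.12 (cv2) and the standard library are available. Lean on these libraries where they do the work, as an engineer would, in place of code of your own. Each camera call takes 0.05 s, during which the arm holds its last target. There are 200 camera calls.

TASK

The dial plate lies on its face on the worktop: stand it, hole end up, leaning in the slanted rest and let go, so that you can take it again by its top edge. Then hang it by its hole on the hook of the stand, upright and square to the hook, with the graduated face pointing outward (away from the post), hanging free and still on the hook. Leave the beaker, the small bottle and the roll of tape where they stand.

Things in the scene. Friction and masses are not known exactly. Their poses are not given: they have to be found in the camera images.
- dial_plate: grey metal plate 130 x 60 x 8 mm, 0.08-0.17 kg. Origin: centre of the marked face (white graduated dial). +x along the plate to the hole end (ends at x = +-65 mm), y across (edges +-30), +z to the plain back (z = 8). Through hole x = 3 to 29, y = +-10: 36 mm of solid plate above it to grip. Starts on the worktop, marked face down, z up
- plate_hole (a point): centre of the plate's hole, half way through the thickness: plate frame (16, 0, 4) mm
- rest: fixed rest: grey foot 130 x 70 x 8 mm; steel strip 36 wide, 80 long, sloping up at 50 deg from horizontal; lip at its low end 56 wide, 15 out square to the strip. Plate edges overhang the strip, and its top by 50 mm, so fingers pass. Origin: underside centre of foot, z up. Strip rises to +x, its surface looks to -x and up; strip meets lip at x = -45, z = 22 mm
- rest_seat (a point): point on the strip's surface plane, 65 mm up the slope from the lip: where the centre of the plate's lower face comes when the plate stands in the rest with its lower end on the lip (rest frame (-3.2, 0, 71.8) mm). Axes as the rest's.
- hook_stand: fixed stand: grey foot 90 x 100 x 12 mm, post 10 mm thick, hook rod 6 mm thick running level from the post's top to -x (outward), ending in an upturned tip. Origin: post axis at the worktop, z up. Rod axis 170 mm high (top 173), straight from x = -10 to -60 mm; tip up to 182 at x = -70, nothing is higher. A hung plate's low end is 79 mm above the worktop
- hook_root (a point): where the hook rod springs from the post: stand frame (0, 0, 170) mm. Axes as the stand's.
- glass_beaker: bystander: clear beaker 52 mm wide, 70 mm tall; origin at the centre of its underside
- dropper: bystander: small white bottle with a screw cap, 34 mm wide, 82 mm tall; origin at the centre of its underside
- tape: bystander: roll of tape lying flat, 66 mm wide, 19 mm high; origin at the centre of its underside
Mind the look-alikes: they are no part of the job. What is shaped like the hook_stand but red is not meant. There is more than one size of the dial_plate; the one meant has the size given above.

How it is judged:
By the outcome, as a careful person would: the job done as asked, in the order asked, and still so for the second after the job is handed in, with the robot touching nothing.
It also fails if it takes over 69 s, if anything falls off the work surface, if the arm or the gripper's body presses on something with over 40 N, if the wrist force passes 120 N, or if a joint passes its speed limit or range.

## Working session

There is one attempt and no reset: what is moved stays moved. The work goes in short steps, Python scripts to look and compute and a tool call to move; the robot and the scene stay as the last step left them, time stands still between calls to the robot, and variables do not carry over. Pictures are saved under pics/ and viewed, at most 10 in all, crops included, and the job is handed in when it is done.

Besides the shell and the picture viewer there is one more tool, called after "Request:" as name([rows], argument=value, ...), one row to a line, values as JSON. jog_arm: Moves the arm, as the interface text tells. Its arguments: {"type":"object","properties":{"motion":{"type":"array"},"grip":{"type":"number"}},"required":["motion"]}

```bash
mkdir -p pics
cat > h.py <<'E'
import numpy as np,cv2
from cell import *
from scipy.spatial.transform import Rotation as R
def f(p): return 200/np.tan(np.radians(p["vertical_fov"])/2)
def ray(p,u,v):
    E=np.array(p["extrinsics"]);d=np.array([(u-p["cx"])/f(p),-(v-p["cy"])/f(p),-1.])
    return E[:3,3],E[:3,:3]@d
def onz(p,u,v,z):
    o,d=ray(p,u,v);return o+d*(z-o[2])/d[2]
def proj(p,X):
    E=np.array(p["extrinsics"]);c=E[:3,:3].T@(np.array(X,float)-E[:3,3])
    return np.array([p["cx"]+f(p)*c[0]/-c[2],p["cy"]-f(p)*c[1]/-c[2]])
E
python3 - <<'E'
from h import *
print(state())
for n in ["scene","side","wrist"]:
    p=read_camera(n);cv2.imwrite(f"pics/{n}0.png",p["img"])
    print(n,{k:v for k,v in p.items() if k!="img"})
    for o in ["dial_plate","rest","hook_stand","glass_beaker","dropper","tape"]:
        print(o,[(round(d["p"],2),np.round(d["box"]).tolist(),int(d["region"].sum())) for d in cut_out(o,p)])
a=[cv2.imread(f"pics/{n}0.png") for n in ["scene","side"]]
E
```

```text
{'t': 0.0, 'joints': array([-1.05643994e-01,  4.91568011e-01,  1.55946269e+00, -3.00508547e-06,
        1.09168575e+00, -1.05639158e-01]), 'qvel': array([-0.00158161, -0.00107182, -0.00042483, -0.00128982,  0.00227172,
       -0.00026738]), 'tau': array([-9.52334158e-04, -6.12640929e+01, -2.58175153e+01,  6.92750537e-02,
        4.83079045e-02, -1.38641695e-05]), 'eef_pos': array([6.24781241e+02, 1.77618121e-02, 2.39051920e+02]), 'tcp_rot': array([-3.14047484e+00, -1.15845683e-04,  1.57079281e+00]), 'ft_force': array([ 0.19330488, -0.34969673,  0.50491339]), 'moment': array([ 0.05127775,  0.05194202, -0.02513372]), 'grip_force': 0.0, 'opening': 0.9985337720829248}
scene {'vertical_fov': 43.38499182709791, 'cx': 318.9993042882585, 'cy': 187.58961069329132, 'extrinsics': array([[ 8.00477575e-01,  4.48138695e-01, -3.98004224e-01,
        -5.34405707e+01],
       [-5.99238132e-01,  5.84848188e-01, -5.46686617e-01,
        -6.60449115e+02],
       [-1.22193783e-02,  6.76109685e-01,  7.36699654e-01,
         1.26545867e+03],
       [ 0.00000000e+00,  0.00000000e+00,  0.00000000e+00,
      
[... 1462 characters left out ...]
9999464e-01, -8.58454489e-04, -5.78987850e-04,
         6.25348134e+02],
       [ 9.69803761e-04,  9.72429708e-01,  2.33194172e-01,
         6.67891053e+01],
       [ 3.62838403e-04, -2.33194608e-01,  9.72430020e-01,
         3.85069531e+02],
       [ 0.00000000e+00,  0.00000000e+00,  0.00000000e+00,
         1.00000000e+00]]), 'shot': 3}
dial_plate [(0.95, [85.0, 0.0, 155.0, 37.0], 1548)]
rest [(0.73, [202.0, 286.0, 225.0, 319.0], 443)]
hook_stand [(0.79, [248.0, 168.0, 371.0, 255.0], 5987)]
glass_beaker [(0.88, [329.0, 304.0, 366.0, 317.0], 341)]
dropper [(0.43, [328.0, 304.0, 363.0, 318.0], 337), (0.41, [157.0, 151.0, 220.0, 210.0], 2325)]
tape [(0.63, [159.0, 154.0, 218.0, 209.0], 2246)]
```

View pics/scene0.png

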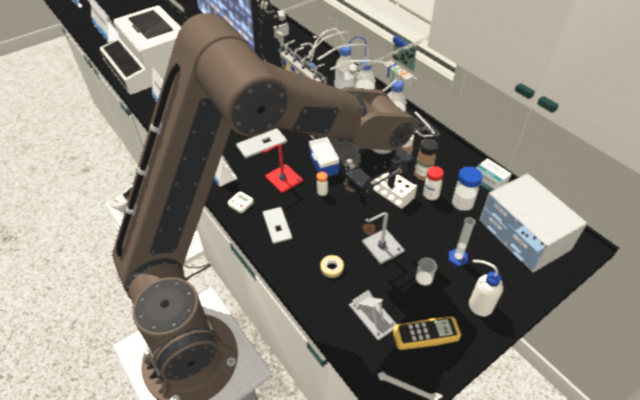

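View pics/side0.png

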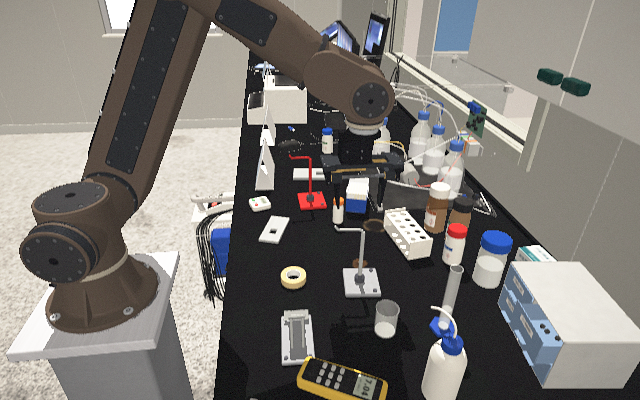

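The scene view shows two plates, at (277,226) and (260,142), and two stands, grey at (382,240) and red at (283,175). It also shows the rest at (372,315), the tape at (332,266), the beaker at (426,271) and the dropper at (321,184). I'll tell the plates apart by size.

Run:
```python
from h import *
def rect(p,d,z):
    c=max(cv2.findContours(d["region"].astype(np.uint8),0,1)[0],key=cv2.contourArea)[:,0]
    w=np.array([onz(p,u,v,z)[:2] for u,v in c],np.float32)
    (x,y),s,a=cv2.minAreaRect(w);return np.round([x,y,*s,a],1), np.round(cv2.boxPoints(((x,y),s,a))).tolist()
P={}
for n in ["scene","side"]:
    p=P[n]=read_camera(n)
    for d in cut_out("dial_plate",p): print(n,"plate",round(d["p"],2),*rect(p,d,8))
    for o in ["rest","hook_stand","glass_beaker","dropper","tape"]:
        for d in cut_out(o,p)[:2]:
            print(n,o,round(d["p"],2),*rect(p,d,8))
a=P["scene"]["img"][110:350,225:445];b=P["side"]["img"][190:370,250:410]
cv2.imwrite("pics/c1.png",cv2.resize(a,None,fx=2.4,fy=2.4,interpolation=2))
cv2.imwrite("pics/c2.png",cv2.resize(b,None,fx=3.3,fy=3.3,interpolation=2))
x=cv2.resize(a,(528,576));y=cv2.resize(b,(272,306))
```

```text
scene plate 0.78 [422.4 229.4 136.9  61.   70.5] [[371.0, 175.0], [428.0, 155.0], [474.0, 284.0], [416.0, 304.0]]
scene plate 0.68 [ 463.3 -196.2  139.9   84.8   86.8] [[417.0, -264.0], [502.0, -268.0], [510.0, -129.0], [425.0, -124.0]]
scene plate 0.58 [590.7 586.4  88.8 172.2  83.9] [[500.0, 551.0], [672.0, 533.0], [681.0, 621.0], [510.0, 640.0]]
scene rest 0.95 [ 462.9 -192.5  136.1   81.4   86. ] [[418.0, -258.0], [499.0, -263.0], [508.0, -128.0], [427.0, -122.0]]
scene hook_stand 0.84 [646.8  -8.4 178.5 110.1  68.4] [[563.0, -71.0], [665.0, -112.0], [731.0, 54.0], [628.0, 95.0]]
scene hook_stand 0.84 [566.5 438.9 232.8 104.6  78. ] [[491.0, 336.0], [593.0, 314.0], [642.0, 542.0], [540.0, 564.0]]
scene glass_beaker 0.71 [ 675.2 -182.5   99.2   51.6   35.1] [[620.0, -190.0], [649.0, -232.0], [731.0, -175.0], [701.0, -133.0]]
scene dropper 0.63 [646.3 285.3 103.3  31.2  53.3] [[603.0, 253.0], [628.0, 235.0], [690.0, 317.0], [665.0, 336.0]]
scene dropper 0.2 [ 463.1 -196.6  136.1   82.1   88. ] [[420.0, -263.0], [502.0, -266.0], [507.0, -130.0], [424.0, -127.0]]
scene tape 0.92 [466
[... 559 characters left out ...]
e hook_stand 0.59 [646.   62.  307.1  93.9  85. ] [[586.0, -87.0], [679.0, -95.0], [706.0, 211.0], [613.0, 219.0]]
side glass_beaker 0.66 [ 671.  -163.7  120.8   55.1   71.1] [[625.0, -212.0], [678.0, -230.0], [717.0, -116.0], [664.0, -98.0]]
side dropper 0.67 [637.7 308.3 150.5  40.3  81. ] [[606.0, 237.0], [646.0, 231.0], [669.0, 380.0], [630.0, 386.0]]
side dropper 0.4 [426.8 229.2 136.8  63.5  72.3] [[376.0, 174.0], [436.0, 154.0], [478.0, 285.0], [417.0, 304.0]]
side tape 0.96 [467.1   2.   81.4  65.5  83.3] [[430.0, -35.0], [495.0, -42.0], [504.0, 39.0], [439.0, 46.0]]
side tape 0.3 [ 670.7 -164.5  119.2   54.8   70.8] [[625.0, -212.0], [677.0, -230.0], [716.0, -117.0], [664.0, -99.0]]
```

View pics/c1.png

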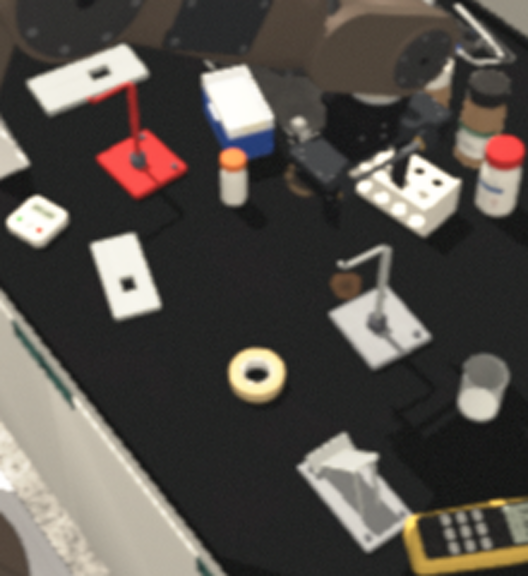

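View pics/c2.png

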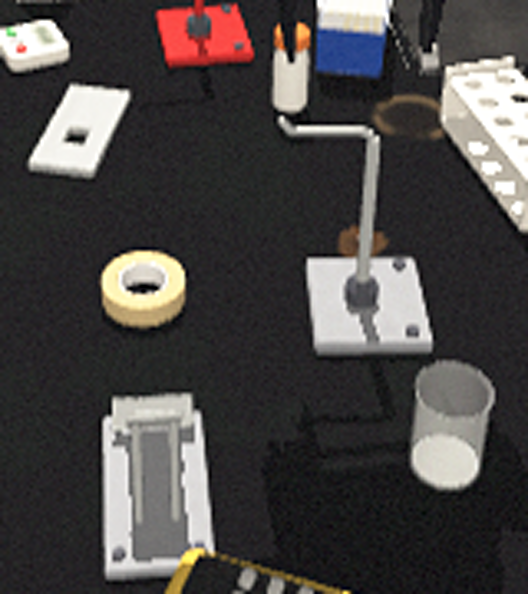

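```bash
cat > fit.py <<'E'
from h import *
from scipy.optimize import least_squares
S=lambda u,v:("side",250+u/3.3,190+v/3.3)
C=lambda u,v:("scene",225+u/2.4,110+v/2.4)
P={n:read_camera(n) for n in ["scene","side"]}
def T(q,X): c,s=np.cos(q[2]),np.sin(q[2]);return np.array([q[0]+c*X[0]-s*X[1],q[1]+s*X[0]+c*X[1],X[2]])
def fit(obs,q0):
    g=lambda q:np.concatenate([proj(P[o[0]],T(q,X))-np.array(o[1:]) for X,o in obs])
    r=least_squares(g,q0,loss="soft_l1");print(np.round(r.x,3),"rms px",np.sqrt(np.mean(r.fun**2)).round(2));print(np.round(r.fun,1).tolist());return r.x
# foot 90 in x,100 in y
st=[((-45,50,12),S(308,258)),((45,50,12),S(417,258)),((45,-50,12),S(432,348)),((-45,-50,12),S(317,350)),((0,0,170),S(375,133)),((-70,0,182),S(282,118)),
((45,50,12),C(386,286)),((45,-50,12),C(432,330)),((-45,-50,12),C(376,364)),((-45,50,12),C(329,314)),((0,0,170),C(386,248)),((-70,0,182),C(340,264))]
q=fit(st,[650,-40,0])
r0=[((-65,0),0)]
rs=[((-65,35,8),S(105,416)),((-65,-35,8),S(201,410)),((65,-35,8),S(212,568)),((65,35,8),S(107,572)),((-65,35,8),C(298,467)),((65,-35,8),C(410,515)),((65,35,8),C(371,545))]
rb=fit(rs,[462,-190,-np.pi/2])
ra=np.array([rb[0],rb[1],rb[2]+np.pi])
c,s=np.cos(np.radians(50)),np.sin(np.radians(50))
def W(a,y): return (-45+a*c,y,22+a*s)
def L(o,y): return (-45-o*s,y,22+o*c)
out=[]
for n,(x0,y0,x1,y1) in {"scene":(340,280,405,350),"side":(270,300,325,370)}.items():
  for rr in (None,ra,rb):
    k=5;im=cv2.resize(P[n]["img"][y0:y1,x0:x1],(260,280 if n=="scene" else 280),interpolation=2)
    kx,ky=260/(x1-x0),280/(y1-y0)
    if rr is not None:
      for poly,col in (([W(0,18),W(80,18),W(80,-18),W(0,-18)],(0,255,0)),([L(0,28),L(15,28),L(15,-28),L(0,-28)],(0,0,255)),([(-65,35,8),(65,35,8),(65,-35,8),(-65,-35,8)],(255,0,0))):
        pt=[(proj(P[n],T(rr,X))-[x0,y0])*[kx,ky] for X in poly]
        cv2.polylines(im,[np.int32(pt)],True,col,1)
    out.append(im)
cv2.imwrite("pics/cmp.png",np.vstack([np.hstack(out[:3]),np.hstack(out[3:])]))
E
python3 fit.py
```

```text
[ 6.36343e+02 -4.15800e+01 -1.05000e-01] rms px 1.12
[-1.6, 0.3, -1.0, 0.1, 0.3, -0.5, -1.4, -0.8, 1.5, 0.1, 0.2, 0.5, -0.1, -1.0, 0.2, 3.0, -0.8, 1.8, -0.2, -0.6, 2.1, -1.1, 1.0, -0.4]
[ 400.566 -190.237   -1.634] rms px 25.7
[3.8, -1.8, -55.7, 1.3, -63.5, 1.7, 2.9, -1.3, 2.1, -4.1, -37.3, 25.9, 0.2, -0.5]
```

View pics/cmp.png

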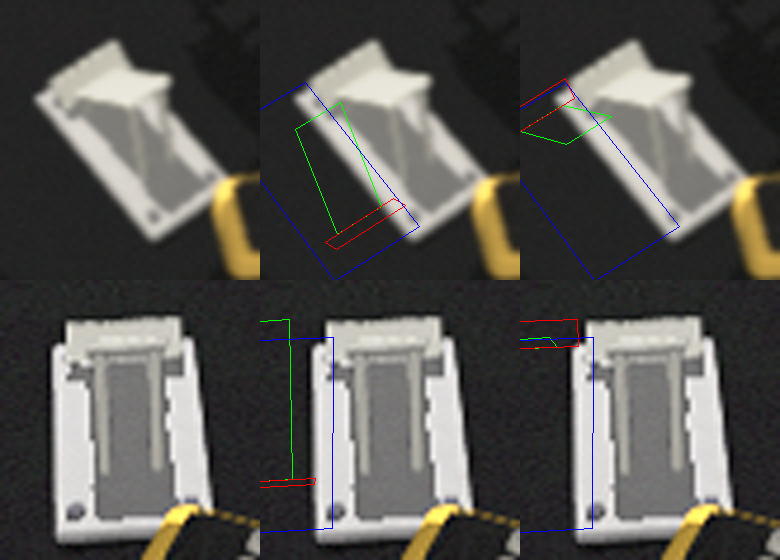

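The rest is option B: lip at the far (+y) end, strip rising towards world -y. The plate meant is the one at scene (277,226): it measures about 135x61, with its hole at (278,228). The one at (260,142) is longer, about 172 mm. The grey stand at (382,240) is the right one. Now moving above the plate.

Request:
jog_arm([
  [[50,-37,10],0.1],
  [[100,-74,20],0.2],
  [[150,-111,30],0.335],
  [[200,-148,40],0.335],
  [[250,-185,50],0.335],
], grip=0)

```text
t: 2.35
eef_pos: [476.9, 199.7, 199.9]
tcp_rot: [3.141, -0.0, 1.235]
ft_force: [-0.2, 0.5, 1.1]
opening: 0.999
grip_force: 0.0
```

```bash
cat > fit2.py <<'E'
import re
src=open("fit.py").read().split("r0=")[0]
exec(src)
rs=[((-65,-35,8),S(105,416)),((-65,35,8),S(201,410)),((65,35,8),S(212,568)),((65,-35,8),S(107,574)),((-65,-35,8),("scene",340+36*.25,280+98*.25)),((65,35,8),("scene",340+222*.25,280+178*.25)),((65,-35,8),("scene",340+152*.25,280+240*.25))]
rb=fit(rs,[462,-190,-np.pi/2])
print(state()["eef_pos"],state()["tcp_rot"])
E
python3 fit2.py
```

```text
[ 6.36343e+02 -4.15800e+01 -1.05000e-01] rms px 1.12
[-1.6, 0.3, -1.0, 0.1, 0.3, -0.5, -1.4, -0.8, 1.5, 0.1, 0.2, 0.5, -0.1, -1.0, 0.2, 3.0, -0.8, 1.8, -0.2, -0.6, 2.1, -1.1, 1.0, -0.4]
[ 460.214 -197.577   -1.615] rms px 1.04
[-1.0, -0.2, 0.1, -0.1, 1.0, -0.3, -1.5, 0.1, -0.1, -0.9, 2.8, 1.3, 0.1, -0.4]
[474.64791666 201.71285971 199.40502753] [-3.13955169e+00  7.87855611e-04  1.24027933e+00]
```

Request:
jog_arm([
  [[20,-28,0],0],
  [[40,-56,20],0],
  [[40,-56,20],0],
])

```text
t: 2.75
eef_pos: [436.4, 256.1, 178.6]
tcp_rot: [-3.14, 0.002, 1.238]
ft_force: [-0.3, -0.2, -0.7]
opening: 1.002
grip_force: 0.0
```

```bash
cat > pl.py <<'E'
from h import *
s=state();print(s["t"],s["eef_pos"],s["tcp_rot"])
for n in ["wrist","side"]:
    p=read_camera(n)
    if n=="wrist":cv2.imwrite("pics/w1.png",p["img"])
    for d in cut_out("dial_plate",p)[:2]:
        c=max(cv2.findContours(d["region"].astype(np.uint8),0,1)[0],key=cv2.contourArea)[:,0]
        w=np.array([onz(p,u,v,8)[:2] for u,v in c],np.float32)
        (x,y),sz,a=cv2.minAreaRect(w);print(n,d["p"],np.round([x,y,*sz,a],1),np.round(d["box"]))
        print(np.round(cv2.boxPoints(((x,y),sz,a))).tolist())
E
python3 pl.py
```

```text
2.75 [436.37634983 256.10298549 178.62687795] [-3.13957118e+00  1.51218631e-03  1.23826264e+00]
wrist 0.98 [427.8 240.8 113.1  62.2  71. ] [289. 151. 352. 262.]
[[380.0, 197.0], [439.0, 177.0], [476.0, 284.0], [417.0, 304.0]]
side 0.94 [629.9 582.3  94.8  95.5  84.1] [298. 167. 336. 182.]
[[578.0, 540.0], [673.0, 530.0], [682.0, 625.0], [587.0, 634.0]]
side 0.8 [423.8 229.3 145.   66.9  72.5] [259. 215. 288. 245.]
[[370.0, 170.0], [434.0, 150.0], [477.0, 288.0], [414.0, 309.0]]
```

View pics/w1.png

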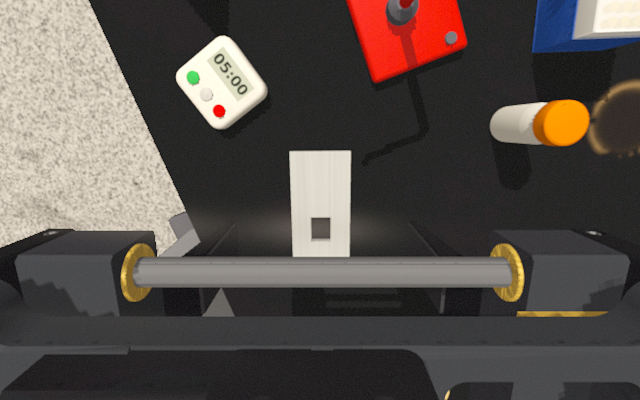

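The wrist view shows the plate straight below, spanning columns 290–351. Its low end is at row 151 and its hole at (321,230), towards the gripper. It lines up with the tool, so I'll go down.

Request:
jog_arm([
  [[4,-2,50],0],
  [[4,-2,100],0],
  [[4,-2,130],0],
  [[4,-2,150],0],
  [[4,-2,150],0],
])

```text
t: 3.45
eef_pos: [438.0, 257.9, 28.1]
tcp_rot: [-3.139, 0.002, 1.234]
ft_force: [-0.5, -0.4, 0.6]
opening: 1.001
grip_force: 0.0
```

Request:
jog_arm([
  [[0,0,0],0],
  [[0,0,0],0],
  [[0,0,0],0],
  [[0,0,0],0],
  [[0,0,0],0],
], grip=1)

```text
t: 3.95
eef_pos: [438.0, 259.2, 30.5]
tcp_rot: [3.141, -0.001, 1.236]
ft_force: [0.3, 0.1, 0.3]
opening: 0.64
grip_force: 0.3
```

Request:
jog_arm([
  [[0,0,0],0],
  [[0,0,0],0],
  [[0,0,0],0],
  [[0,0,0],0],
  [[0,0,0],0],
])

```text
t: 4.45
eef_pos: [438.0, 259.2, 30.5]
tcp_rot: [3.141, -0.0, 1.236]
ft_force: [-0.3, -0.7, 7.6]
opening: 0.622
grip_force: 30.0
```

Request:
jog_arm([
  [[0,0,-20],0],
  [[0,0,-60],0],
  [[0,0,-100],0],
  [[-20,8,-140],-0.05],
  [[-50,21,-155],-0.1],
])

```text
t: 4.95
eef_pos: [441.9, 205.5, 188.3]
tcp_rot: [3.137, -0.003, 1.34]
ft_force: [0.1, -0.4, -2.0]
opening: 0.627
grip_force: 30.0
```

Request:
jog_arm([
  [[-36,20,0],-0.05],
  [[-73,40,0],-0.1],
  [[-110,60,0],-0.15],
  [[-147,80,0],-0.19],
  [[-185,100,0],-0.19],
])

```text
t: 5.45
eef_pos: [495.5, 0.1, 185.1]
tcp_rot: [3.141, -0.0, 1.527]
ft_force: [-0.3, -0.0, -0.3]
opening: 0.626
grip_force: 30.0
```

```bash
cat > go.py <<'E'
import sys
from h import *
# target x y yaw -> tool shifts ; z target
def go(x,y,z,yaw):
    s=state();c,r=s["eef_pos"],s["tcp_rot"];w=r[2]
    d=np.array([x-c[0],y-c[1]])
    print("t %.2f at"%s["t"],np.round(c,1),np.round(r,3),"grip",s["opening"],s["grip_force"],np.round(s["ft_force"],1))
    print("tool dx,dy,dz,turn",np.round([d@[np.cos(w),np.sin(w)],d@[np.sin(w),-np.cos(w)],c[2]-z],1),round(w-yaw,3))
if __name__=="__main__": go(*map(float,sys.argv[1:5]))
E
python3 go.py 462 -155 185 1.526
```

```text
t 5.45 at [4.955e+02 1.000e-01 1.851e+02] [ 3.141 -0.     1.527] grip 0.6257080818109954 29.979292452335358 [-0.3 -0.  -0.3]
tool dx,dy,dz,turn [-1.564e+02 -2.680e+01  1.000e-01] 0.001
```

Request:
jog_arm([
  [[-40,-7,0],0],
  [[-80,-14,0],0],
  [[-120,-20,0],0],
  [[-156,-27,0],0],
  [[-156,-27,0],0],
])

```text
t: 5.95
eef_pos: [460.7, -156.1, 184.9]
tcp_rot: [3.141, 0.001, 1.522]
ft_force: [0.6, -0.3, -1.0]
opening: 0.624
grip_force: 30.0
```

```bash
python3 go.py 462 -155 185 1.526
python3 - <<'E'
from h import *
a=read_camera("wrist")["img"];p=read_camera("side");print([(d["p"],np.round(d["box"])) for d in cut_out("dial_plate",p)[:2]])
b=p["img"][180:380,210:410]; 
cv2.imwrite("pics/w2.png",np.hstack([cv2.resize(a[:300],(480,225)),cv2.resize(b,(225,225))]) if 0 else np.vstack([cv2.resize(a[:280,160:480],(480,420//2*2))[:300],cv2.resize(b,(480,480))[:300]]) if 0 else np.hstack([cv2.resize(a[:300,170:470],(400,400)),cv2.resize(b,(400,400),interpolation=2)]))
E
```

```text
t 5.95 at [ 460.7 -156.1  184.9] [3.141e+00 1.000e-03 1.522e+00] grip 0.6235667406867097 29.97851997613907 [ 0.6 -0.3 -1. ]
tool dx,dy,dz,turn [ 1.2  1.2 -0.1] -0.004
[(0.82, array([315., 171., 334., 182.])), (0.78, array([280., 262., 308., 309.]))]
```

View pics/w2.png

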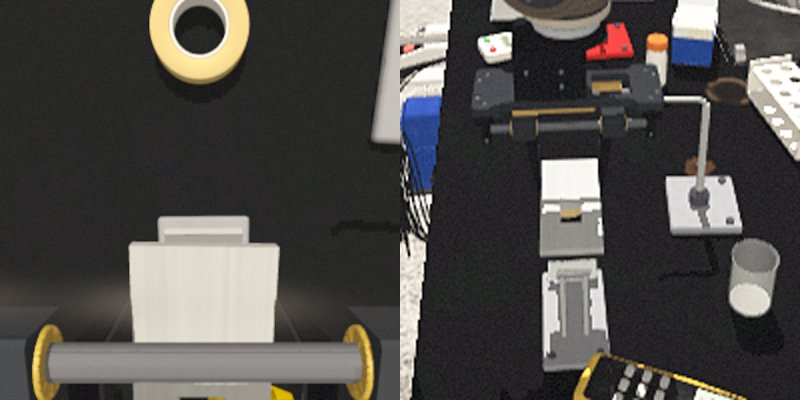

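The wrist crop shows the plate's low end, with the far end of the rest's foot beyond it at crop (158–248,217). In the side crop the plate is horizontal in the grip above the rest. I'll use the foot edge to refine the rest's position.

Run:
```python
from h import *
p=read_camera("wrist")
for v in (162.8,):
  a,b=onz(p,288.5,v,8),onz(p,356,v,8);print(a,b,np.linalg.norm(a-b),(a+b)/2)
q=(460.2,-197.6,-1.615);c,s=np.cos(q[2]),np.sin(q[2])
for X in((-65,-35,8),(-65,35,8),(-56.5,-28,31.6),(-56.5,28,31.6),(-45,-28,22)):
  print(X,proj(p,[q[0]+c*X[0]-s*X[1],q[1]+s*X[0]+c*X[1],X[2]]).round(1))
# plate low end
print(onz(p,170+130*.75,243*.75,164),onz(p,170+278*.75,243*.75,164))
g=cv2.cvtColor(p["img"],6)[150:185,322];print(g)
```

```text
[ 429.17163524 -124.97315752    8.        ] [ 497.33009059 -128.01299007    8.        ] 68.22620916560135 [ 463.25086291 -126.49307379    8.        ]
(-65, -35, 8) [287.9 168.9]
(-65, 35, 8) [356.8 168.9]
(-56.5, -28, 31.6) [292.9 181.4]
(-56.5, 28, 31.6) [351.9 181.3]
(-45, -28, 22) [294.  191.1]
[ 434.54798039 -115.87012911  164.        ] [ 493.21756479 -118.48671165  164.        ]
[ 41  38  40  39  39  42  39  37  40  40  43  38  38  41  36  57 160 199
 202 197 197 197 196 196 198 209 217 219 225 204 155 167 175 179 188]
```

Request:
jog_arm([
  [[0,1,30],0],
  [[0,1,50],0],
  [[0,1,62],0],
  [[0,1,70],0],
  [[0,1,73],0],
])

```text
t: 6.65
eef_pos: [462.6, -152.0, 111.6]
tcp_rot: [-3.141, -0.0, 1.527]
ft_force: [-0.9, 1.5, 3.5]
opening: 0.622
grip_force: 30.0
```

Request:
jog_arm([
  [[0,0,4],0],
  [[0,0,8],0],
  [[0,0,12],0],
  [[-1,0,15],0],
  [[-2,0,18],0],
])

```text
t: 7.15
eef_pos: [462.3, -154.9, 93.8]
tcp_rot: [3.142, -0.0, 1.526]
ft_force: [-0.5, 4.1, 2.6]
opening: 0.625
grip_force: 30.0
```

```bash
python3 go.py 462 -155 94 1.526
python3 - <<'E'
from h import *
a=read_camera("side")["img"][220:360,240:380];b=read_camera("scene")["img"][220:350,320:450]
cv2.imwrite("pics/s3.png",np.hstack([cv2.resize(a,(400,400),interpolation=2),cv2.resize(b,(400,400),interpolation=2)]))
E
```

```text
t 7.15 at [ 462.3 -154.9   93.8] [ 3.142 -0.     1.526] grip 0.6246965485817478 30.015329718589783 [-0.5  4.1  2.6]
tool dx,dy,dz,turn [-0.1 -0.3 -0.2] -0.0
```

View pics/s3.png

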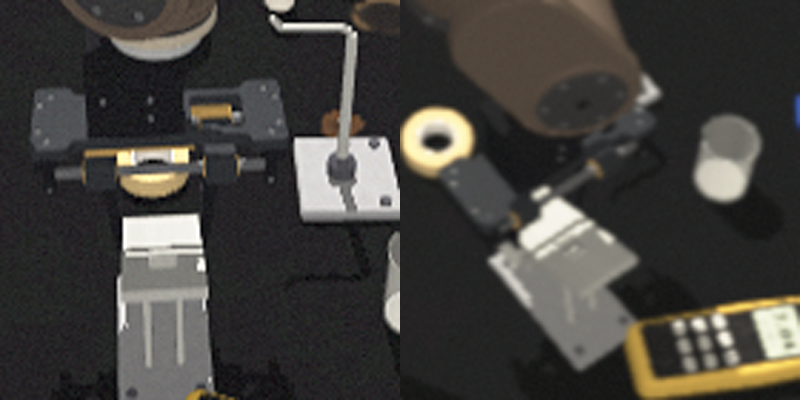

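The plate is pivoting on the strip's top edge as planned. I'll carry on along the arc.

Request:
jog_arm([
  [[-2,0,5],0],
  [[-4,0,10],0],
  [[-6,0,14],0],
  [[-8,0,17],0],
  [[-10,0,20],0],
])

```text
t: 7.75
eef_pos: [462.2, -164.9, 75.5]
tcp_rot: [3.14, 0.0, 1.525]
ft_force: [-4.7, 9.7, 36.7]
opening: 0.629
grip_force: 30.1
```

```bash
python3 go.py 462 -165 74 1.526
python3 - <<'E'
from h import *
a=read_camera("side")["img"][220:360,240:380];b=read_camera("scene")["img"][220:350,320:450]
cv2.imwrite("pics/s4.png",np.hstack([cv2.resize(a,(400,400),interpolation=2),cv2.resize(b,(400,400),interpolation=2)]))
E
```

```text
t 7.75 at [ 462.2 -164.9   75.5] [3.14  0.    1.525] grip 0.6290446570865681 30.070065557956696 [-4.7  9.7 36.7]
tool dx,dy,dz,turn [-0.1 -0.2  1.5] -0.001
```

View pics/s4.png

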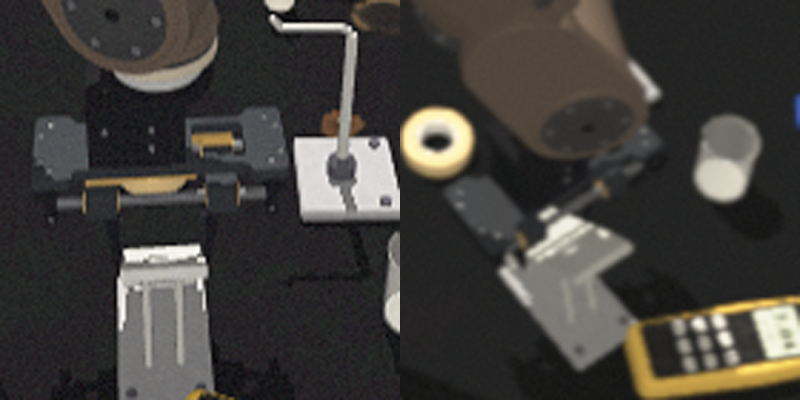

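The side view shows the plate nearly at the strip's slope. The force suggests its low end already bears on the lip. I'll ease off up the slope and look at the force.

Request:
jog_arm([
  [[-1,0,-3],0],
  [[-3,0,-5],0],
  [[-5,0,-4],0],
  [[-6,0,-3],0],
  [[-6,0,-3],0],
])

```text
t: 8.35
eef_pos: [461.6, -171.0, 76.7]
tcp_rot: [-3.141, -0.0, 1.526]
ft_force: [-0.3, 4.3, 3.7]
opening: 0.628
grip_force: 30.0
```

Request:
jog_arm([
  [[0,0,0],0],
  [[0,0,0],0],
  [[0,0,0],0],
  [[0,0,0],0],
  [[0,0,0],0],
], grip=0)

```text
t: 8.85
eef_pos: [461.7, -171.0, 76.9]
tcp_rot: [3.142, 0.0, 1.526]
ft_force: [0.6, -0.4, -0.2]
opening: 0.971
grip_force: 0.0
```

Request:
jog_arm([
  [[0,0,-10],0],
  [[5,0,-40],0],
  [[20,0,-80],0],
  [[35,0,-120],0],
  [[35,0,-150],0],
])

```text
t: 9.35
eef_pos: [463.1, -134.7, 230.0]
tcp_rot: [3.14, 0.001, 1.527]
ft_force: [0.2, -0.2, -0.4]
opening: 1.001
grip_force: 0.0
```

```bash
python3 go.py 461 -224 200 3.1
python3 - <<'E'
from h import *
a=read_camera("side")["img"][200:360,220:400];b=read_camera("scene")["img"][220:350,320:450];c=read_camera("wrist");print(c["extrinsics"].round(3).tolist(),c["cx"],c["cy"])
cv2.imwrite("pics/wr5.png",c["img"])
cv2.imwrite("pics/s5.png",np.hstack([cv2.resize(a,(360,320),interpolation=2),cv2.resize(b,(320,320),interpolation=2)]))
x=cv2.imread("pics/s5.png");y=cv2.resize(c["img"],(416,260));z=np.zeros((260,680,3),np.uint8);z[:,:416]=y
cv2.imwrite("pics/s5.png",np.vstack([x,z]))
E
```

```text
t 9.35 at [ 463.1 -134.7  230. ] [3.140e+00 1.000e-03 1.527e+00] grip 1.0005177659167896 0.0 [ 0.2 -0.2 -0.4]
tool dx,dy,dz,turn [-89.3   1.8  30. ] -1.573
[[0.999, 0.044, 0.003, 466.598], [-0.043, 0.971, 0.236, -68.857], [0.007, -0.236, 0.972, 376.566], [0.0, 0.0, 0.0, 1.0]] 321.8706398395589 198.02043749591843
```

View pics/s5.png

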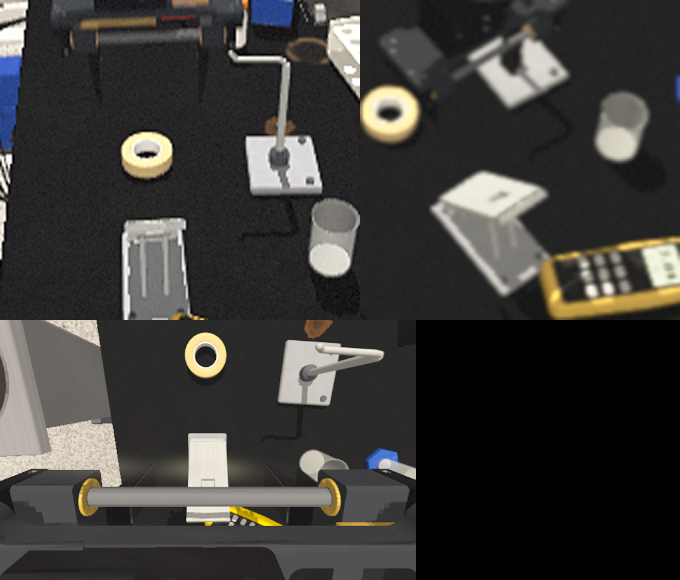

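The pictures show the plate seated flat on the strip in the rest, hole end up and let go. Next I turn the tool a quarter turn to take it by the top edge.

Request:
jog_arm([
  [[-18,0,0],-0.14],
  [[-36,0,0],-0.28],
  [[-54,0,0],-0.42],
  [[-72,0,0],-0.56],
  [[-89,0,0],-0.7],
])

```text
t: 10.0
eef_pos: [458.7, -225.6, 226.0]
tcp_rot: [-3.141, -0.002, 2.231]
ft_force: [0.3, 0.3, -0.1]
opening: 1.0
grip_force: 0.0
```

Request:
jog_arm([
  [[0,0,0],-0.14],
  [[0,0,0],-0.28],
  [[0,0,0],-0.42],
  [[0,0,0],-0.56],
  [[0,0,0],-0.7],
])

```text
t: 10.5
eef_pos: [458.7, -224.8, 225.9]
tcp_rot: [3.141, -0.002, 2.931]
ft_force: [0.1, -0.4, -0.1]
opening: 1.0
grip_force: 0.0
```

Request:
jog_arm([
  [[0,0,0],-0.14],
  [[0,0,0],-0.17],
  [[0,0,0],-0.17],
])

```text
t: 10.8
eef_pos: [458.8, -224.8, 226.1]
tcp_rot: [3.141, -0.001, 3.096]
ft_force: [-0.1, -0.4, 0.2]
opening: 1.001
grip_force: 0.0
```

```bash
python3 go.py 459 -224 131 3.097
python3 - <<'E'
from h import *
print(state()["joints"].round(2))
# check plate top edge position: fit plate pose along rest via scene & side masks
q=(460.2,-197,-1.615);c,s=np.cos(q[2]),np.sin(q[2]);C,S=np.cos(np.radians(50)),np.sin(np.radians(50))
def W(a,y,n): X=(-45+a*C-n*S,y,22+a*S+n*C);return [q[0]+c*X[0]-s*X[1],q[1]+s*X[0]+c*X[1],X[2]]
for n in ["scene","side","wrist"]:
    p=read_camera(n)
    for nm in ["dial_plate","plate_hole"]:
        try:
            for d in cut_out(nm,p)[:3]: print(n,nm,round(d["p"],2),np.round(d["box"]))
        except Exception as e: print(e)
    P=np.array([proj(p,W(a,y,k)) for a in(0,130) for y in(-30,30) for k in (0,8)]);print("pred",P.min(0).round(),P.max(0).round(), "top corners",P[4:].round().tolist())
E
```

```text
t 10.80 at [ 458.8 -224.8  226.1] [ 3.141e+00 -1.000e-03  3.096e+00] grip 1.0006779184782313 0.0 [-0.1 -0.4  0.2]
tool dx,dy,dz,turn [-0.2  0.8 95.1] -0.001
[-0.58  0.35  1.85  0.    0.95 -2.11]
scene dial_plate 0.96 [352. 289. 398. 310.]
scene plate_hole 0.84 [352. 291. 394. 311.]
pred [353. 292.] [395. 310.] top corners [[376.0, 310.0], [375.0, 307.0], [395.0, 298.0], [393.0, 295.0]]
side dial_plate 0.64 [320. 168. 336. 182.]
side dial_plate 0.46 [282. 308. 313. 319.]
side plate_hole 0.75 [319. 167. 340. 184.]
side plate_hole 0.49 [285. 310. 311. 315.]
pred [281. 308.] [312. 318.] top corners [[281.0, 314.0], [281.0, 310.0], [312.0, 312.0], [312.0, 308.0]]
wrist dial_plate 0.57 [305. 156. 403. 242.]
wrist plate_hole 0.82 [303. 156. 404. 241.]
pred [306. 154.] [394. 241.] top corners [[306.0, 167.0], [314.0, 167.0], [307.0, 238.0], [314.0, 241.0]]
```

Request:
jog_arm([
  [[0,1,40],0],
  [[0,1,70],0],
  [[0,1,85],0],
  [[0,1,95],0],
  [[0,1,95],0],
])

```text
t: 11.75
eef_pos: [459.0, -223.7, 131.1]
tcp_rot: [3.141, -0.001, 3.096]
ft_force: [-0.7, -0.3, 0.2]
opening: 0.999
grip_force: 0.0
```

Request:
jog_arm([
  [[0,0,0],0],
  [[0,0,0],0],
  [[0,0,0],0],
  [[0,0,0],0],
  [[0,0,0],0],
], grip=1)

```text
t: 12.25
eef_pos: [459.4, -223.9, 132.3]
tcp_rot: [-3.141, 0.001, 3.096]
ft_force: [0.6, 0.1, -1.3]
opening: 0.636
grip_force: 0.0
```

Request:
jog_arm([
  [[0,0,0],0],
  [[0,0,0],0],
  [[0,0,0],0],
  [[0,0,0],0],
])

```text
t: 12.65
eef_pos: [459.3, -223.9, 131.9]
tcp_rot: [3.142, 0.0, 3.096]
ft_force: [-0.3, -0.9, 0.8]
opening: 0.301
grip_force: 0.6
```

Request:
jog_arm([
  [[0,0,0],0],
  [[0,0,0],0],
])

```text
t: 12.85
eef_pos: [459.8, -224.4, 132.6]
tcp_rot: [-3.141, 0.002, 3.096]
ft_force: [-0.6, -3.5, 7.1]
opening: 0.216
grip_force: 28.0
```

Request:
jog_arm([
  [[0,0,0],0],
  [[0,0,0],0],
  [[0,0,0],0],
])

```text
t: 13.15
eef_pos: [459.8, -224.4, 132.7]
tcp_rot: [-3.14, 0.002, 3.096]
ft_force: [0.0, -1.4, 7.7]
opening: 0.209
grip_force: 27.9
```

Request:
jog_arm([
  [[0,4,0],0],
  [[0,8,-6],0],
  [[0,12,-10],0],
  [[0,16,-14],0],
  [[0,20,-17],0],
])

```text
t: 13.65
eef_pos: [460.7, -204.2, 149.9]
tcp_rot: [-3.141, 0.002, 3.095]
ft_force: [-0.0, -0.6, 7.8]
opening: 0.151
grip_force: 28.0
```

Request:
jog_arm([
  [[0,7,-5],0],
  [[0,14,-9],0],
  [[0,22,-14],0],
  [[0,30,-18],0],
  [[0,38,-23],0],
])

```text
t: 14.15
eef_pos: [461.8, -165.1, 172.1]
tcp_rot: [3.141, -0.0, 3.096]
ft_force: [-0.1, 0.6, -0.4]
opening: 0.088
grip_force: 29.2
```

The opening is now 8.4 mm, so the plate sits flush and upright in the grip. I'll lift, turn it and look at it with the cameras.

Request:
jog_arm([
  [[0,0,-30],0],
  [[0,0,-70],0],
  [[0,0,-70],0.14],
  [[0,0,-70],0.28],
  [[0,0,-70],0.42],
])

```text
t: 14.65
eef_pos: [461.9, -165.7, 242.5]
tcp_rot: [-3.141, 0.001, 2.67]
ft_force: [0.3, -0.3, -1.2]
opening: 0.082
grip_force: 30.0
```

Request:
jog_arm([
  [[0,0,0],0.14],
  [[0,0,0],0.28],
  [[0,0,0],0.42],
  [[0,0,0],0.56],
  [[0,0,0],0.7],
])

```text
t: 15.15
eef_pos: [461.9, -165.7, 242.1]
tcp_rot: [-3.141, 0.001, 1.97]
ft_force: [0.3, 0.1, -0.6]
opening: 0.082
grip_force: 30.0
```

Request:
jog_arm([
  [[0,0,0],0.14],
  [[0,0,0],0.28],
  [[0,0,0],0.42],
  [[0,0,0],0.51],
  [[0,0,0],0.51],
])

```text
t: 15.65
eef_pos: [461.9, -165.7, 242.1]
tcp_rot: [3.141, 0.0, 1.465]
ft_force: [-0.6, -0.0, -1.2]
opening: 0.083
grip_force: 30.0
```

```bash
python3 go.py 517 -29 235 1.466
cat > chk.py <<'E'
from h import *
from scipy.optimize import least_squares
st=state();e=st["eef_pos"];w=st["tcp_rot"][2]
P={n:read_camera(n) for n in ["scene","side"]}
def pts(d,h): # plate hangs: face normal along tool y, width along tool x; h = TCP to plate top height (plate top z=e.z+h)
    tx=np.array([np.cos(w),np.sin(w)]);ty=np.array([np.sin(w),-np.cos(w)])
    return [np.r_[e[:2]+tx*(d+a)+ty*b,e[2]+h-k] for a in(-30,30) for b in(-4,4) for k in(0,130)]
for n,p in P.items():
    for nm in ["dial_plate","plate_hole"]:
        for d in cut_out(nm,p)[:3]: print(n,nm,round(d["p"],2),np.round(d["box"]),"n",d["region"].sum())
    for h in(-5,0,5):
        Q=np.array([proj(p,x) for x in pts(0,h)]);print("h",h,Q.min(0).round(),Q.max(0).round())
    cv2.imwrite(f"pics/h_{n}.png",p["img"])
E
python3 chk.py
```

```text
t 15.65 at [ 461.9 -165.7  242.1] [3.141 0.    1.465] grip 0.08287944968616796 29.959027469158173 [-0.6 -0.  -1.2]
tool dx,dy,dz,turn [141.8  40.3   7.1] -0.001
scene dial_plate 0.55 [362. 262. 383. 297.] n 429
scene plate_hole 0.91 [361. 262. 382. 296.] n 416
h -5 [361. 250.] [380. 296.]
h 0 [361. 248.] [380. 295.]
h 5 [361. 247.] [380. 294.]
side dial_plate 0.62 [292. 241. 294. 306.] n 320
side dial_plate 0.53 [311. 168. 335. 181.] n 280
side plate_hole 0.83 [294. 238. 300. 305.] n 305
side plate_hole 0.56 [311. 168. 339. 181.] n 297
h -5 [292. 235.] [298. 304.]
h 0 [292. 233.] [298. 302.]
h 5 [292. 231.] [298. 300.]
```

Run:
```python
from h import *
e=state()["eef_pos"];w=state()["tcp_rot"][2]
tx=np.array([np.cos(w),np.sin(w),0]);ty=np.array([np.sin(w),-np.cos(w),0])
p=read_camera("scene");g=cv2.cvtColor(p["img"],6)
for h in(-10,-5,0):
  for nm,(px,y0) in {"hole top":(29,0),"hole ctr":(16,0),"hole bot":(3,0),"low":(-65,0),"hL":(16,-10),"hR":(16,10)}.items():
    print(h,nm,proj(p,e+tx*y0-ty*4+np.array([0,0,h-65+px])).round(1),end=" ")
  print()
print("cols",range(360,386));print(g[255:300,360:386])
p=read_camera("side");g=cv2.cvtColor(p["img"],6);print(g[294:312,288:304])
```

```text
-10 hole top [369.1 269. ] -10 hole ctr [368.8 271.9] -10 hole bot [368.5 274.7] -10 low [367.  288.8] -10 hL [371.1 274.8] -10 hR [366.6 269. ] 
-5 hole top [369.2 267.9] -5 hole ctr [368.9 270.8] -5 hole bot [368.6 273.6] -5 low [367.1 287.8] -5 hL [371.2 273.7] -5 hR [366.7 267.9] 
0 hole top [369.4 266.8] 0 hole ctr [369.1 269.7] 0 hole bot [368.7 272.5] 0 low [367.2 286.8] 0 hL [371.3 272.6] 0 hR [366.8 266.8] 
cols range(360, 386)
[[ 39  35  56 ... 212 212 212]
 [ 37  40  52 ... 211 212 213]
 [ 44  49  61 ... 210 210 212]
 ...
 [192 194 193 ...  35  34  35]
 [192 192 194 ...  41  33  35]
 [194 195 197 ...  58  37  36]]
[[ 41  41  41  37  39  26 145 166 163 171 109  28  35  37  42  39]
 [ 41  36  40  35  39  27 143 164 159 169 110  27  33  37  39  41]
 [ 38  33  36  41  38  34 137 168 161 175 113  32  37  37  38  42]
 [ 35  40  32  37  36  27 141 164 163 169 112  34  42  37  39  39]
 [ 35  36  33  37  37  38 119 168 164 169 107  30  36  39  38  33]
 [ 41  34  40  35  37  29 102 166 165 172 110  33  36  39  40  39]
 [ 39  32  37  34  41  31 120 165 162 167 116  30  44  39  33  39]
 [ 34  39  42  39  38  34 124 170 163 168 125  37  38  35  40  35]
 [ 43  40  40  36  38  33 105 168 162 169 114  35  30  35  35  31]
 [ 41  34  38  41  40  32 101 170 163 167 101  27  36  44  38  38]
 [ 35  34  38  43  37  30 100 171 165 169 103  29  37  38  37  42]
 [ 39  38  43  37  36  29  88 156 143 140  84  33  37  43  40  36]
 [ 37  37  38  32  44  34  54  99  89  72  51  35  35  41  33  34]
 [ 33  40  34  32  33  36  38  29  33  35  39  39  41  38  38  36]
 [ 35  31  40  40  37  38  36  37  31  39  31  32  28  30  28  24]
 [ 24  29  28  33  26  27  28  26  58  59  88  79 123 117 127 101]
 [153 148 115  94 160 127 150 154 160 161 170 169 184 180 187 178]
 [198 204 179 174 207 184 195 198 203 203 203 206 205 203 202 201]]
```

Request:
jog_arm([
  [[28,11,0],0],
  [[60,23,0],0],
  [[95,37,0],0],
  [[125,49,5],0],
  [[142,55,10],0],
])

```text
t: 16.55
eef_pos: [532.4, -28.5, 231.9]
tcp_rot: [3.141, -0.0, 1.468]
ft_force: [-0.5, 0.1, -1.2]
opening: 0.082
grip_force: 30.0
```

Request:
jog_arm([
  [[0,0,0],0],
  [[0,0,0],0],
])

```text
t: 16.75
eef_pos: [531.3, -30.5, 231.9]
tcp_rot: [-3.141, 0.0, 1.467]
ft_force: [-0.4, -1.1, -0.3]
opening: 0.082
grip_force: 30.0
```

```bash
python3 go.py 532 -31 232 1.466; python3 chk.py | grep -v "168\|167"
python3 - <<'E'
from h import *
q=(636.3,-41.6,-.105);c,s=np.cos(q[2]),np.sin(q[2])
p=read_camera("side");g=cv2.cvtColor(p["img"],6)
for X in((-70,0,182),(-70,0,170),(-40,0,173),(-40,0,167),(0,0,173)): print(X,proj(p,[q[0]+c*X[0]-s*X[1],q[1]+s*X[0]+c*X[1],X[2]]).round(1))
np.set_printoptions(linewidth=250,threshold=10**6)
print("rows215-240 cols 330-366 step");print(g[214:242,326:366])
E
```

```text
t 16.75 at [531.3 -30.5 231.9] [-3.141  0.     1.467] grip 0.08192663717313342 29.958107471466064 [-0.4 -1.1 -0.3]
tool dx,dy,dz,turn [-0.4  0.7 -0.1] 0.001
scene dial_plate 0.97 [349. 218. 364. 253.] n 427
scene dial_plate 0.61 [236. 136. 267. 158.] n 368
scene plate_hole 0.92 [237. 140. 267. 153.] n 362
scene plate_hole 0.67 [353. 290. 396. 340.] n 1176
h -5 [349. 207.] [365. 251.]
h 0 [349. 205.] [365. 250.]
h 5 [349. 204.] [366. 249.]
side dial_plate 0.55 [318. 208. 323. 266.] n 214
side plate_hole 0.73 [320. 206. 323. 266.] n 283
h -5 [318. 203.] [323. 263.]
h 0 [318. 201.] [323. 261.]
h 5 [318. 200.] [323. 260.]
(-70, 0, 182) [335.7 226.3]
(-70, 0, 170) [335.5 230.5]
(-40, 0, 173) [348.3 229.4]
(-40, 0, 167) [348.1 231.5]
(0, 0, 173) [365.2 229.3]
rows215-240 cols 330-366 step
[[ 38  38  38  39  39  35  60 199 200 211 215 217 216 216 212 206 205 100  27  33  17  29  27  25  22  13  21  24  16  12  27  21  22  18  25  20  26  24  26  23]
 [ 31  31  41  34  33  30  60 199 202 208 212 216 216 212 212 208 202  83  35  30  32  23  25  31  17  28  20  10  30  24  17  16  25  25  24  
[... 3558 characters left out ...]
32  37  34  33  35  36  56 158 164 166 163  28]
 [ 33  39  40  34  40  29  44  41  39  38  36  37  39  38  41  40  42  34  32  37  41  38  31  35  39  42  37  39  36  37  39  40  36  29  49 159 162 165 168  28]
 [ 32  39  36  40  32  40  42  44  38  33  34  35  36  30  39  33  37  36  38  38  35  37  36  34  38  39  34  37  38  38  39  36  35  32  49 160 165 164 146  28]
 [ 40  40  36  44  41  39  39  36  43  40  36  29  36  36  36  38  36  31  40  37  39  33  39  40  33  41  38  42  38  34  39  36  38  32  70 161 164 168 123  23]
 [ 41  34  36  38  34  44  35  40  43  40  39  34  40  39  34  35  38  35  29  42  39  42  40  35  35  32  40  40  36  38  39  40  39  25  77 163 164 168 120  30]]
```

Run:
```python
from h import *
np.set_printoptions(linewidth=250,threshold=10**6)
st=state();e=st["eef_pos"];w=st["tcp_rot"][2]
tx=np.array([np.cos(w),np.sin(w),0]);ty=np.array([np.sin(w),-np.cos(w),0])
p=read_camera("side");g=cv2.cvtColor(p["img"],6)
for h in(-15,-10,-5): print(h,"low near/far",[proj(p,e+tx*a+ty*b+[0,0,h-130]).round(2).tolist() for a in(-30,30) for b in(-4,4)],"top",proj(p,e-tx*30+[0,0,h]).round(1))
print(g[258:270,314:328])
p=read_camera("scene");g=cv2.cvtColor(p["img"],6)
for h in(-15,-10,-5): print(h,"low corners",[proj(p,e+tx*a-ty*4+[0,0,h-130]).round(2).tolist() for a in(-30,30)],"hole",[proj(p,e+tx*y-ty*4+[0,0,h-65+x]).round(1).tolist() for x,y in((29,0),(3,0),(16,-10),(16,10))])
print(g[216:258,345:368])
```

```text
-15 low near/far [[318.58, 266.37], [321.93, 266.35], [318.06, 250.88], [321.23, 250.87]] top [321.1 220.9]
-10 low near/far [[318.61, 264.74], [321.96, 264.72], [318.08, 249.29], [321.26, 249.28]] top [321.1 219.1]
-5 low near/far [[318.63, 263.1], [322.0, 263.08], [318.1, 247.7], [321.29, 247.69]] top [321.2 217.2]
[[ 33  41  40  35  26 128 166 166 173  27  36  35  35  38]
 [ 36  33  37  30  31 128 168 168 180  28  38  41  42  45]
 [ 41  39  38  34  35 133 170 165 180  21  29  36  36  40]
 [ 37  37  43  40  22 126 168 166 181  24  37  43  37  39]
 [ 39  34  37  32  29 107 169 165 154  26  37  33  32  37]
 [ 41  35  39  34  26 103 170 169 137  25  34  37  40  35]
 [ 35  41  41  28  33 104 173 177 122  28  34  36  37  36]
 [ 32  37  36  37  30  73 122 122  70  34  40  39  34  37]
 [ 40  38  35  41  42  35  27  27  32  44  37  33  38  33]
 [ 39  38  33  42  36  35  36  39  36  37  37  32  37  39]
 [ 37  40  38  40  34  38  38  31  33  39  39  43  42  39]
 [ 39  40  37  39  39  39  36  42  35  33  34  28  33  38]]
-15 low corners [[360.35, 253.46], [348.8, 238.89]] hole [[355.9, 225.8]
[... 3585 characters left out ...]
5 119 135 135 110  65  41  37  45]
 [ 35  36  35  37  34  35  35  35  36  37  35  36  36  50  77 106 126 125  99  58  38  37  37]
 [ 35  33  36  34  35  36  35  34  35  35  36  36  34  40  53  79  93  88  68  43  35  37  37]
 [ 34  36  36  37  35  33  37  36  35  36  35  34  36  34  39  49  56  51  41  36  36  35  36]
 [ 37  38  34  35  37  35  34  35  35  37  34  36  34  34  38  37  38  37  36  35  35  34  33]
 [ 35  34  34  33  35  34  35  34  37  35  36  33  36  36  34  35  35  37  36  35  34  36  36]
 [ 36  36  34  34  33  34  35  33  34  35  36  35  34  35  36  34  34  34  36  35  36  32  35]
 [ 36  35  34  36  35  36  35  36  35  36  38  35  35  36  35  37  36  34  34  36  35  34  33]]
```

Request:
jog_arm([
  [[0,0,-3],0],
  [[0,10,-3],0],
  [[0,20,-3],0],
  [[0,28,-3],0],
  [[0,36,-3],0],
])

```text
t: 17.7
eef_pos: [568.2, -34.3, 234.7]
tcp_rot: [-3.141, -0.0, 1.466]
ft_force: [-0.2, 0.4, -1.0]
opening: 0.082
grip_force: 30.0
```

Request:
jog_arm([
  [[0,6,0],0],
  [[0,12,0],0],
  [[0,18,0],0],
  [[0,18,0],0],
])

```text
t: 18.1
eef_pos: [585.8, -36.2, 234.9]
tcp_rot: [3.141, -0.0, 1.466]
ft_force: [0.6, 0.2, -0.7]
opening: 0.078
grip_force: 30.0
```

Request:
jog_arm([
  [[0,8,0],0],
  [[0,15,0],0],
  [[0,15,4],0],
  [[0,15,8],0],
  [[0,15,8],0],
])

```text
t: 18.6
eef_pos: [599.7, -37.6, 226.1]
tcp_rot: [-3.14, -0.0, 1.466]
ft_force: [-0.1, -0.5, 0.1]
opening: 0.086
grip_force: 30.0
```

Request:
jog_arm([
  [[0,0,2],0],
  [[0,0,4],0],
  [[0,0,4],0],
])

```text
t: 18.9
eef_pos: [600.0, -37.7, 222.8]
tcp_rot: [-3.141, -0.0, 1.466]
ft_force: [0.8, 0.7, -0.2]
opening: 0.081
grip_force: 30.0
```

Request:
jog_arm([
  [[0,0,1],0],
  [[0,0,1.5],0],
  [[0,0,1.5],0],
])

```text
t: 19.2
eef_pos: [600.1, -37.7, 221.4]
tcp_rot: [3.142, -0.0, 1.466]
ft_force: [0.0, 0.8, -0.1]
opening: 0.081
grip_force: 30.0
```

Request:
jog_arm([
  [[0,0,1],0],
  [[0,0,1.5],0],
  [[0,0,1.5],0],
])

```text
t: 19.5
eef_pos: [600.2, -37.7, 220.2]
tcp_rot: [3.141, 0.0, 1.466]
ft_force: [0.3, 0.3, 1.0]
opening: 0.081
grip_force: 30.0
```

Run:
```python
from h import *
np.set_printoptions(linewidth=250,threshold=10**6)
print(state()["eef_pos"],state()["ft_force"])
p=read_camera("side");g=cv2.cvtColor(p["img"],6)
print("rows 222..,cols 330-370");print(g[222:236,330:370]);
for z in(75,79,83,87): print(z,[proj(p,[600-30*.105+b,-37.7-30,z]).round(1).tolist() for b in(-4,4)])
print(g[250:268,342:358])
```

```text
[600.19439138 -37.73554547 220.17033866] [0.29535283 0.28404547 0.95518816]
rows 222..,cols 330-370
[[ 39  32  26  69 175 209 219 218 218 221 216 161  63  34  40  37  40  30  24  80 135 141 146 139  17  37  38  33  37  41  35  37  35  51  73  91  86  70  59  50]
 [ 37  43  35  19 100 142 154 168 170 160 151  72  17  36  41  39  42  27  14  95 137 150 151 158  16  39  33  41  36  35  41  38  40  49  61  77  65  51  47  46]
 [ 37  38  33  31   7   6  22  58  68  58   8  16  22  17  41  35  33  67  81 114 141 164 160 172  21  33  33  40  41  34  39  39  47  65  72  60  56  46  46  43]
 [ 37  39  33  32  97 213  88  13   9  21  21  24  25  22  29  39  34  80 119 120 143 163 163 176  28  38  40  37  35  38  37  41  54  74  91  68  56  50  49  48]
 [ 38  39  34  31 137 240 147  90  10  18  20  26  18  15  22  34  31  91 127 126 147 163 167 171  22  35  32  42  32  38  39  29  45  73 102  84  59  47  44  46]
 [ 39  34  41  35  96 183 168 146  91   0  16   1   9  14   3  25  17  90 128 115 152 165 164 151  14  24  25  26  26  21  31  31  38  60  93  96  76  61  53  43]
 [ 38  37  37  34  33 
[... 1933 characters left out ...]
 177  21  31  35  37  34  30]
 [ 33  36  34  34  66 148 108 164 164 176  21  32  33  32  62  65]
 [ 35  38  34  31  40 129 132 165 167 177  25  39  53  55  84  88]
 [ 37  35  39  34  32 109 148 164 167 156  25  64  81  83  89  86]
 [ 39  37  38  34  28 114 149 162 165 138  30  79  86  86  87  77]
 [ 37  47  43  37  31  98 152 165 167 135  47  80  79  82  76  67]
 [ 33  42  38  38  38  90 159 167 165 141  48  87  83  74  70  61]
 [ 38  37  39  47  30  62 158 163 169 132  47  81  84  77  73  59]
 [ 39  42  37  38  34  41 164 162 171 117  53  79  81  82  79  73]
 [ 29  33  36  27  35  48 163 164 169  98  40  68  87  86  78  73]
 [ 33  23  24  24  24  30 154 162 164  92  13  36  59  72  72  91]]
```

The rod shows on both sides of the plate in the side image, so the plate is threaded. I'll lower it until it bears on the rod.

Request:
jog_arm([
  [[0,0,0.5],0],
  [[0,0,1],0],
  [[0,0,1],0],
])

```text
t: 19.85
eef_pos: [600.3, -37.8, 219.9]
tcp_rot: [3.14, 0.0, 1.466]
ft_force: [-1.6, 0.2, 8.7]
opening: 0.083
grip_force: 30.0
```

Request:
jog_arm([
  [[0,0,0.5],0],
  [[0,0,1],0],
  [[0,0,1],0],
])

```text
t: 20.15
eef_pos: [600.4, -37.8, 219.7]
tcp_rot: [3.139, 0.0, 1.466]
ft_force: [-4.1, 1.4, 14.9]
opening: 0.081
grip_force: 30.0
```

Request:
jog_arm([
  [[0,0,-1],0],
  [[0,0,-1.5],0],
  [[0,0,-1.5],0],
])

```text
t: 20.45
eef_pos: [600.3, -37.8, 219.9]
tcp_rot: [3.141, 0.0, 1.466]
ft_force: [-1.1, -0.1, 6.5]
opening: 0.081
grip_force: 30.0
```

Request:
jog_arm([
  [[0,0,0],0],
  [[0,0,0],0],
  [[0,0,0],0],
  [[0,0,0],0],
  [[0,0,0],0],
], grip=0.5)

```text
t: 20.95
eef_pos: [600.1, -37.7, 219.3]
tcp_rot: [-3.141, 0.0, 1.466]
ft_force: [-0.1, 0.0, 1.1]
opening: 0.449
grip_force: 0.0
```

Request:
jog_arm([
  [[0,0,-10],0],
  [[0,0,-30],0],
  [[0,0,-60],0],
  [[0,0,-100],0],
  [[0,0,-120],0],
])

```text
t: 21.45
eef_pos: [600.5, -37.8, 343.6]
tcp_rot: [3.137, 0.0, 1.466]
ft_force: [-0.9, -0.2, 0.7]
opening: 0.501
grip_force: 0.0
```

Request:
jog_arm([
  [[0,0,0],0],
  [[0,0,0],0],
  [[0,0,0],0],
  [[0,0,0],0],
  [[0,0,0],0],
])

```text
t: 21.95
eef_pos: [600.0, -37.7, 338.7]
tcp_rot: [-3.14, -0.0, 1.466]
ft_force: [0.0, -0.9, -0.8]
opening: 0.499
grip_force: 0.0
```

```bash
cat > fin.py <<'E'
from h import *
print(state()["t"])
q=(636.3,-41.6,-.105);c,s=np.cos(q[2]),np.sin(q[2])
for n in["side","scene"]:
    p=read_camera(n);cv2.imwrite(f"pics/f_{n}.png",p["img"])
    for d in cut_out("dial_plate",p)[:2]: print(n,round(d["p"],2),d["box"],d["region"].sum())
    Q=np.array([proj(p,[q[0]+c*x-s*y,q[1]+s*x+c*y,z]) for x in(-40,-32) for y in(-30,30) for z in(79,209)]);print("pred",Q.min(0).round(),Q.max(0).round())
    if n=="side":
        g=cv2.cvtColor(p["img"],6)
        for r in range(200,272,5): print(r,g[r,340:362].tolist())
E
python3 fin.py
```

```text
21.95
side 0.7 [291.8, 166.9, 333.5, 181.0] 486
side 0.69 [345.9, 212.4, 351.2, 268.2] 313
pred [345. 210.] [354. 269.]
200 [189, 195, 188, 173, 18, 32, 70, 70, 68, 69, 68, 67, 65, 68, 66, 63, 59, 66, 60, 77, 82, 79]
205 [140, 143, 182, 80, 26, 40, 68, 69, 70, 67, 68, 67, 67, 68, 65, 67, 68, 73, 67, 68, 67, 74]
210 [215, 212, 208, 144, 25, 49, 70, 61, 154, 249, 245, 253, 58, 65, 66, 75, 67, 65, 67, 70, 70, 71]
215 [213, 206, 202, 80, 26, 33, 34, 18, 111, 236, 250, 252, 193, 11, 16, 28, 23, 19, 24, 30, 20, 24]
220 [210, 200, 194, 43, 32, 42, 36, 53, 126, 141, 255, 250, 255, 158, 17, 30, 27, 29, 35, 37, 18, 38]
225 [25, 11, 20, 21, 37, 41, 34, 104, 127, 121, 207, 248, 247, 254, 66, 31, 38, 41, 38, 33, 41, 39]
230 [137, 138, 140, 140, 138, 135, 140, 153, 151, 121, 149, 157, 159, 143, 140, 136, 137, 135, 136, 150, 167, 189]
235 [35, 32, 38, 37, 41, 38, 72, 157, 144, 122, 162, 159, 170, 77, 34, 31, 37, 38, 36, 41, 29, 155]
240 [38, 36, 39, 34, 37, 31, 103, 138, 122, 142, 159, 162, 173, 25, 39, 33, 34, 30, 37, 29, 67, 163]
245 [39, 38, 36, 36, 38, 29, 164, 186, 104, 161, 160, 165, 116, 28, 30, 34, 40, 39, 33, 35, 115, 164]
250 [40, 36, 32, 40, 32, 54, 162, 174, 115, 162, 163, 172, 41, 35, 38, 39, 41, 38, 36, 49, 158, 165]
255 [39, 42, 36, 39, 35, 35, 146, 89, 149, 162, 163, 134, 29, 36, 36, 37, 40, 41, 27, 98, 161, 162]
260 [40, 45, 38, 35, 32, 38, 66, 121, 164, 160, 172, 63, 32, 62, 81, 87, 91, 88, 84, 148, 162, 161]
265 [40, 37, 36, 40, 38, 40, 31, 120, 164, 166, 155, 27, 61, 79, 83, 80, 78, 73, 87, 157, 164, 161]
270 [38, 36, 66, 209, 222, 217, 219, 217, 218, 218, 221, 217, 220, 217, 214, 214, 214, 223, 153, 154, 160, 152]
scene 0.81 [238.9, 125.0, 282.5, 155.8] 728
scene 0.69 [367.0, 202.6, 386.7, 242.5] 435
pred [368. 201.] [386. 245.]
```

Hanging upright at the predicted place. I'll wait until it is still, then check again.

Request:
jog_arm([
  [[0,0,0],0],
  [[0,0,0],0],
  [[0,0,0],0],
  [[0,0,0],0],
  [[0,0,0],0],
])

```text
t: 22.65
eef_pos: [600.1, -37.7, 339.5]
tcp_rot: [3.142, -0.0, 1.466]
ft_force: [-0.5, -0.3, 0.1]
opening: 0.502
grip_force: 0.0
```

Request:
jog_arm([
  [[0,0,0],0],
  [[0,0,0],0],
  [[0,0,0],0],
  [[0,0,0],0],
  [[0,0,0],0],
])

```text
t: 23.15
eef_pos: [600.1, -37.7, 339.5]
tcp_rot: [3.142, -0.0, 1.466]
ft_force: [0.5, 0.2, -0.1]
opening: 0.501
grip_force: 0.0
```

Request:
jog_arm([
  [[0,0,0],0],
  [[0,0,0],0],
  [[0,0,0],0],
  [[0,0,0],0],
  [[0,0,0],0],
])

```text
t: 23.65
eef_pos: [600.1, -37.7, 339.5]
tcp_rot: [3.142, 0.0, 1.466]
ft_force: [0.2, -0.0, 0.2]
opening: 0.5
grip_force: 0.0
```

Request:
jog_arm([
  [[0,0,0],0],
  [[0,0,0],0],
  [[0,0,0],0],
  [[0,0,0],0],
  [[0,0,0],0],
])

```text
t: 24.15
eef_pos: [600.1, -37.7, 339.5]
tcp_rot: [3.141, -0.0, 1.466]
ft_force: [-0.5, 0.2, -0.7]
opening: 0.499
grip_force: 0.0
```

Run:
```python
from h import *
a=[cv2.imread(f"pics/f_{n}.png") for n in("side","scene")]
def ch(n):
    ims=[read_camera(n)["img"][195:275,335:400].astype(int) for _ in range(6)]
    return [np.abs(cv2.blur((x-ims[0]).astype(np.float32),(3,3))).max().round(1) for x in ims[1:]]
print(ch("side"),ch("scene"))
p=read_camera("side");print("vs 2s ago",np.abs(cv2.blur((p["img"].astype(int)-a[0]).astype(np.float32),(3,3)))[195:275,335:370].max())
g=cv2.cvtColor(p["img"],6)
for r in (215,225,235,245,255,265): print(r,g[r,344:356].tolist())
for n in("side","scene"):
  p=read_camera(n)
  for o in("glass_beaker","dropper","tape"): print(n,o,[np.round(d["box"]).tolist() for d in cut_out(o,p)[:1]])
```

```text
[np.float32(6.9), np.float32(5.7), np.float32(6.7), np.float32(9.4), np.float32(13.9)] [np.float32(2.6), np.float32(2.1), np.float32(3.3), np.float32(2.2), np.float32(3.0)]
vs 2s ago 6.2222223
215 [35, 42, 29, 12, 115, 240, 251, 253, 193, 9, 22, 27]
225 [37, 41, 33, 105, 129, 122, 205, 248, 246, 255, 66, 34]
235 [37, 31, 71, 158, 142, 122, 157, 159, 168, 79, 31, 35]
245 [34, 22, 166, 184, 104, 160, 159, 165, 120, 33, 29, 43]
255 [44, 26, 142, 93, 150, 162, 166, 134, 26, 38, 37, 41]
265 [38, 38, 33, 117, 166, 167, 154, 26, 58, 80, 84, 83]
side glass_beaker [[376.0, 301.0, 403.0, 336.0]]
side dropper [[334.0, 192.0, 342.0, 224.0]]
side tape [[279.0, 266.0, 307.0, 286.0]]
scene glass_beaker [[416.0, 260.0, 438.0, 284.0]]
scene dropper [[367.0, 204.0, 389.0, 242.0]]
scene tape [[320.0, 253.0, 344.0, 277.0]]
```

```bash
python3 -c "from cell import *;print(job_done())"
```

```text
the job is handed in; nothing more can be done
None
```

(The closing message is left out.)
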